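Lock the photometer's lamp cover

ROBOT

A 6-joint arm with a two-finger parallel gripper is mounted at the origin on the work surface. World frame = base frame: x ahead of the robot, y to its left, z up, the work surface at z = 0. Lengths are in m, angles in rad, forces in N, time in s.
With the tool pointing down it reaches from about 0.325 to 0.75 m from the base axis. Payload 7.6 kg.
Tool frame: the origin (TCP) lies at the very end of the fingers, on their centre line; the grasp point (between the pads) lies 19 mm behind it; z points along the fingers, y is the line along which they close (so a half turn about z gives the same grasp; the last joint's range is limited). The gripper opens to 85 mm and grips with 20 to 120 N. Pads are 22 mm wide; open, the fingers measure 114 mm over their backs; the gripper's body (76 mm by 85 mm) begins 54 mm behind the grasp point. The pads swing forward as they close: fully open they stand 13 mm farther back than shut.
Start: joints at [1.129, 0.052, 1.401, -0, 1.689, -0.07], TCP at [0.191, 0.489, 0.202] pointing down, gripper open.
Joint ranges: [-2.9, 2.9], [-0.91, 2.17], [0.12, 2.37], [-1.06, 4.2], [0.26, 2.73], [-2.93, 2.93]. Speed limits (rad/s): [2.57, 2.57, 3.01, 3.14, 3.14, 3.14].

INTERFACE

Orientations are given as a rotation vector (axis times angle).
In Python, from workcell import ctrl gives the robot as it stands.
- The arm moves only by the shell command python3 -m jog 'ROWS' [FORCE]. ROWS is JSON, one flat list of numbers, 7 for each row, row after row: the closure, from 0 (fully open) to 1 (shut), then the shift along the world's x, y, z in m, then the turn, a rotation vector about the world's x, y, z in units of 8 degrees (1.0 is 8 degrees). A call has 1 to 20 rows; each row shifts and turns the commanded pose from where the row before left it; what a row does not reach is not made up. A row lasts 1/10 s, in which the tool goes at most 50 mm and 8.59 degrees, less where a joint would pass 70% of its speed; a pose out of reach is approached as far as the arm can. A call is refused whole if a number of a shift passes 0.05 or a number of a turn 1, either way. A call with a gripper value outside its range is refused whole. The fingers move at their own pace and stop on an object; FORCE is the grip in N (left out, the last holds). Time passes only in rows, so rows that do not move let the fingers close. It gives the time, the measured TCP pose, the force, the opening and the grip force at its end, in the units of the state.
- ctrl.read_state(): the state, without advancing time (a new reading comes with each control period).
- ctrl.snapshot(name): name is "scene" or "top" or "wrist"; returns the picture (384x512x3 uint8, red, green, blue); there is no depth.
- ctrl.camera_params(name): a dict with "fovy" (degrees; the focal length in pixels is half the picture's height over the tangent of half this angle, whatever the lens; pixels are square), "cx", "cy" (the principal point, pixels), "cam_to_world" (4x4, takes a point from camera to world coordinates); the wrist camera has in their place "mount" (4x4, takes a point from camera to tool coordinates, whose origin is the TCP and whose axes are the flange's). Camera axes: x right, y up, looking along -z (the intrinsics and any distortion apply to the point x, -y, -z); pixel columns grow to the right and rows downward; lengths in m; the calibration is good to about 2 mm. A picture is of the moment at which its call begins: read the wrist's pose just before it. camera_params takes no time and is no camera call.
- ctrl.sign_off(): hands the job in; it is judged then, once.
Trained networks look in the newest picture that a camera, given by its name, has taken for a name from the list of things; names that differ only in an ending like _2 or _b are one class to them, and where a whole thing is asked for, a point or a joint stands for the part that bears it (a point fixed in the world has none). Each returns a list of dicts, best first, with "confidence" (0 to 1); they miss things now and then, are a little off and sometimes report something else, mostly with a low value. They report only what shows in the picture. A call takes as long as a camera call.
- ctrl.recognise(camera, target): "pixel" ([column, row] in pixels, amid what is visible of it).
- ctrl.outline_of(camera, target): "pixels" (384x512 bool, what is visible of it) and "pixel" ([column, row] in pixels, amid what is visible of it).
- ctrl.spot_point(camera, target): "pixel" ([column, row] in pixels: a listed point, or the origin of a listed thing).
The state is a dict: "time_s": time; "joint_positions": joint angles; "qd": joint speeds; "tau": joint torques, N m; "eef_pos": TCP position; "orientation": TCP orientation; "force": force on the tool from outside, world axes, zero at the start; "moment": the same for the moment, N m; "opening": opening from 0.0 (shut) to 1.0 (fully open); "grip_force": force on a finger pad.
Only numpy, scipy, OpenCV 4.12 (cv2) and the standard library are available. Lean on these libraries where they do the work, as an engineer would, in place of code of your own. Each camera call takes 0.05 s, during which the arm holds its last target. There are 200 camera calls.

TASK

The lamp of the bench photometer has just been changed: shut the half-open lamp cover and lock it. Push the cover down on the deck from its outer face, then set the closed fingertips in the slot of its round blue quarter-turn fastener and, keeping the cover pressed down flush, turn the fastener clockwise a quarter turn to its stop, so that it holds the cover down by itself, and come away. Push and turn only: do not grip or lift anything, do not raise the cover further, and leave the cells, the old lamp and everything else standing about where they are.

Things in the scene. Friction and masses are not known exactly. Their poses are not given: they have to be found in the camera images.
- photometer: cream bench photometer, fixed, 300 x 300 mm. Origin: centre of its underside, on the bench; x to its rear (away from the operator), y to its left, z up. Sloping front panel with blue display and keys (x -150 to -50 mm, height 50 rising to 110 mm), then a level deck 110 mm high (x -50 to +150). The deck strips left and right of the lamp cover, 65 mm wide, carry loose things up to 47 mm tall.
- cover (a joint): angle (rad) of the cream lamp cover: 0 flush on the deck, grows as its front edge rises; starts half open. A plate 170 mm wide (photometer y -85 to +85) reaching 150 mm forward of its hinge, underside in the plane of the hinge axis, top face 5 mm above it. The hinge's friction (0.3 N m) holds it at any angle; 1 to 4 N down on its front part shuts it.
- cover_hinge (a point): middle of the cover's hinge axis, fixed on the deck's rear at x +130, y 0, z +110 mm in the photometer frame. The axis lies along the photometer's y; axes as the photometer's.
- collar (a point): centre of the top of the grey round collar that stands on the cover round the fastener: 78 mm outside, 67 mm inside diameter, 14 mm high; 100 mm forward of the hinge on the cover's middle line, 19 mm above the plane of the cover's underside. Moves with the cover (x to the hinge, z out of the cover). Left and right of the collar, 39 to 85 mm from the middle line, the plate is bare.
- seal: black rubber sheet, 2 mm thick, lining the cover's underside and moving with it; origin on the middle of the hinge line, reaching 146 mm forward, 4 mm inside the cover's edges at front and sides. Fingers have no business on it: the cover is pushed on its outer face.
- turnlock (a joint): angle (rad) of the quarter-turn fastener: 0 open, grows clockwise seen from above, stop at 1.571 = locked; starts at 0 to 0.25. Friction about 0.05 N m, up to 0.3 N m where the cam bites; stays where it is left. The white dot on the disc points to the collar's red dot when open (towards the front edge), to its green dot when locked (left).
- cam_tip (a point): tip of the steel cam tongue on the fastener's shaft, 9 mm below the cover's underside, 42 mm from the axis; hidden when shut. From about 0.7 rad to the stop it swings under the deck's lip, and passes only while the cover is pressed to within about 1.5 mm of flush at its front; else it meets the lip's edge and stops. 10 to 20 N straight down on the slot's floor presses the cover enough.
- slot_disc: round blue slotted head of the fastener, 64 mm diameter, sunk in the collar, top level with the collar's. Straight across it a slot 26 mm wide, 12 mm deep, black floor, walls 58 mm long, ends closed only by the collar (67 mm apart). Origin: centre of the slot's floor, on the fastener's axis; x along the slot, y across, z out of the cover. The floor is 117 mm above the bench with the cover flush.
- interlock (a joint): travel (m) of the red lamp interlock, a spring plunger 8 mm across in the deck under the cover's left front corner (photometer x -10, y +60 mm): 0 standing 5 mm proud, 0.005 pressed level by the flush cover; spring 3.6 to 5.6 N. It lifts an unlocked cover again, to rest up to 5 mm proud at the front (joint cover about 0.035).
- cell_a: round glass sample cell with a blue screw cap, 25 mm across, 47 mm tall, standing on the left flank of the deck (y about +118 mm in the photometer frame); loose, must stay. Origin: centre of its underside.
- cell_b: a second such sample cell, 25 mm across, 47 mm tall, standing on the right flank of the deck (y about -118 mm in the photometer frame); loose, must stay. Origin: centre of its underside.
- old_lamp: the burnt-out lamp: blackened bulb on a white ceramic base 30 mm square, 44 mm tall, standing on the left flank of the deck behind cell_a; loose, must stay. Origin: centre of its underside.
- wash_bottle: white plastic wash bottle, 74 mm across, 205 mm tall with its bent spout, to the left of the photometer; loose, must stay. Origin: centre of its underside.
- beaker: glass beaker, 72 mm across, 95 mm tall, to the right of the photometer; loose, must stay. Origin: centre of its underside.
- pocket_meter: black hand-held meter with a red end, 120 x 68 x 26 mm, lying to the right; loose, must stay. Origin: centre of its underside.
- lamp_carton: white and orange lamp carton, 55 x 55 x 75 mm tall, to the left of the photometer; loose, must stay. Origin: centre of its underside.

How it is judged:
On the way, in this order (a step that is already met when the one before it is completed fails the run):
1. the cover is pushed down on the deck, the fastener still open (value of joint cover below 0.06 rad and value of joint turnlock below 0.5 rad), for 0.1 s.
2. the fastener is turned by the fingertips in its slot, with the cover held down (value of joint turnlock above 0.9 rad and value of joint cover below 0.025 rad and contact force between the fingers and slot_disc above 0.3 N), for 0.05 s.
At the end, for the whole second after the job is handed in: The fastener stands at its stop (turned to more than 1.45 rad of 1.571) and at rest, the cover lies flush (within 0.016 rad, about 2 mm at its front edge) and keeps the interlock plunger pressed at least 3 mm (value of joint turnlock above 1.45 rad and value of joint cover below 0.016 rad and value of joint interlock above 0.003 m and velocity of joint turnlock between -0.05 and 0.05 rad/s); the robot touches nothing.
It fails at once if the cover is raised further open (value of joint cover above 0.85 rad).
It fails at once if the fingers hook or pinch the cover by its underside (contact force between the fingers and seal above 0.5 N).
It fails at once if a sample cell or the old lamp on the deck is shifted by more than 20 mm, lifted or knocked over (distance of any of cell_a, cell_b, old_lamp from where it was at the start of the episode above 0.02 m or angle between any of cell_a, cell_b, old_lamp's own z axis and vertical above 0.5 rad).
It fails at once if one of the things on the bench is shifted by more than 20 mm, lifted or knocked over (distance of any of wash_bottle, beaker, pocket_meter, lamp_carton from where it was at the start of the episode above 0.02 m or angle between any of wash_bottle, beaker, pocket_meter, lamp_carton's own z axis and vertical above 0.5 rad).
It also fails if it takes over 42 s, if anything falls off the work surface, if the arm or the gripper's body presses on something with over 40 N, if the wrist force passes 120 N, or if a joint passes its speed limit or range.

## Working session

There is one attempt and no reset: what is moved stays moved. The work goes in short steps, Python scripts to look and compute and a shell command to move; the robot and the scene stay as the last step left them, time stands still between calls to the robot, and variables do not carry over. Pictures are saved under pics/ and viewed, at most 10 in all, crops included, and the job is handed in when it is done.

```bash
mkdir -p pics
cat > h.py <<'E'
from workcell import ctrl
import numpy as np, cv2
from scipy.spatial.transform import Rotation as R
def cam(n):
    p=ctrl.camera_params(n); f=192/np.tan(np.radians(p['fovy'])/2)
    if 'cam_to_world' in p: T=np.array(p['cam_to_world'])
    else:
        s=ctrl.read_state(); E=np.eye(4); E[:3,:3]=R.from_rotvec(s['orientation']).as_matrix(); E[:3,3]=s['eef_pos']; T=E@np.array(p['mount'])
    return p,f,T
def ray(c,px):
    p,f,T=c; d=np.array([(px[0]-p['cx'])/f,-(px[1]-p['cy'])/f,-1]); d=T[:3,:3]@d
    return T[:3,3],d/np.linalg.norm(d)
def proj(c,P):
    p,f,T=c; q=np.linalg.inv(T)@np.append(P,1); return np.array([p['cx']+f*q[0]/-q[2],p['cy']-f*q[1]/-q[2]])
def tri(rs):
    A=sum(np.eye(3)-np.outer(d,d) for o,d in rs); b=sum((np.eye(3)-np.outer(d,d))@o for o,d in rs); return np.linalg.solve(A,b)
def atz(r,z): o,d=r; return o+d*(z-o[2])/d[2]
def save(n,fn): 
    i=ctrl.snapshot(n); cv2.imwrite('pics/'+fn,i[:,:,::-1]); return i
E
python3 - <<'E'
from h import *
np.set_printoptions(precision=4,suppress=True)
ims=[save(n,n+'0.png') for n in('scene','top')]
cv2.imwrite('pics/both0.png',np.vstack([ims[0],ims[1]])[:, :, ::-1])
C={n:cam(n) for n in('scene','top')}
for n in C: print(n,{k:v for k,v in C[n][0].items() if k!='cam_to_world'},C[n][2])
for t in ['photometer','cover_hinge','collar','slot_disc','cell_a','old_lamp','wash_bottle','beaker','lamp_carton','pocket_meter','cam_tip']:
    r={}
    for n in C:
        L=ctrl.spot_point(n,t); print(t,n,[(np.round(x['pixel'],1),round(x['confidence'],2)) for x in L[:3]])
        if L: r[n]=ray(C[n],L[0]['pixel'])
    if len(r)==2:
        P=tri(list(r.values())); print('   ',P,[proj(C[n],P) for n in C])
E
```

```text
scene {'fovy': 44.86967054693987, 'cx': 259.20646873358953, 'cy': 192.4024165832773} [[ 0.8441 -0.448   0.2946  0.82  ]
 [ 0.5362  0.7065 -0.4619 -0.4269]
 [-0.0012  0.5478  0.8366  0.9378]
 [ 0.      0.      0.      1.    ]]
top {'fovy': 53.9819133333419, 'cx': 254.0908478584597, 'cy': 186.30625953555435} [[-0.0194  0.9954 -0.0942  0.4391]
 [-0.9998 -0.0199 -0.0043  0.0402]
 [-0.0061  0.0941  0.9955  0.8571]
 [ 0.      0.      0.      1.    ]]
photometer scene [(array([270.4, 224.8]), 0.54), (array([176.6, 304.1]), 0.2)]
photometer top [(array([287.6, 169.7]), 0.73), (array([324.1, 145.9]), 0.45), (array([305.2, 133.2]), 0.19)]
    [ 0.5633 -0.0164  0.0694] [array([261.2774, 225.5674]), array([282.0183, 162.3231])]
cover_hinge scene [(array([296.2, 264.5]), 0.69)]
cover_hinge top [(array([310.6,  99.4]), 0.65)]
    [ 0.6808 -0.0746  0.1186] [array([297.0334, 264.3365]), array([311.1236, 100.0174])]
collar scene [(array([273.8, 222.3]), 0.7)]
collar top [(array([306.6, 128.5]), 0.79)]
    [ 0.6098 -0.0529  0.1808] [array([272.0645, 222.574 ]), array([305.4472, 127.1245])]
slot_disc s
[... 750 characters left out ...]
04.6]), 0.95)]
beaker top [(array([375.3, 199.3]), 0.55)]
    [ 0.4878 -0.2344 -0.016 ] [array([176.0389, 304.64  ]), array([374.5788, 198.5031])]
lamp_carton scene [(array([333. , 199.4]), 0.69)]
lamp_carton top [(array([196.7, 131.2]), 0.64)]
    [ 0.6501  0.1732 -0.0043] [array([334.0483, 199.0942]), array([197.4663, 132.0398])]
pocket_meter scene [(array([138.3, 255.7]), 0.74)]
pocket_meter top [(array([363. , 255.2]), 0.8)]
    [ 0.3599 -0.1955  0.01  ] [array([139.0504, 255.7152]), array([363.501 , 255.7673])]
cam_tip scene [(array([252.1, 234.6]), 0.83)]
cam_tip top [(array([323.9, 145.4]), 0.82)]
    [ 0.5826 -0.087   0.159 ] [array([250.0938, 234.8381]), array([322.5842, 143.8504])]
```

View pics/scene0.png

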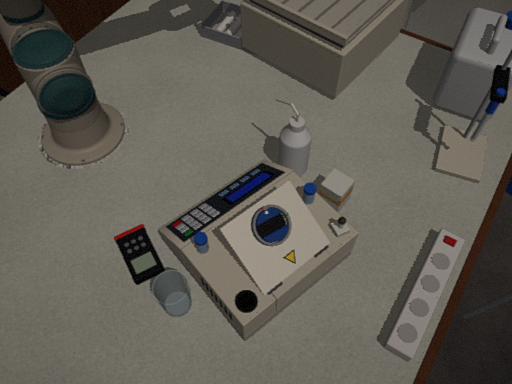

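View pics/top0.png

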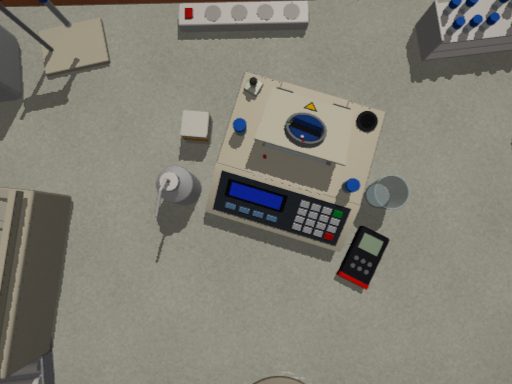

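The scene picture shows the photometer at (260,245), the cover half open with its blue disc at (271,226), and the bottle and carton to its left. The top picture shows the cover's disc at (306,129), yawed about -16°, cells at (240,126) and (353,185), and the bottle at (172,183). Next I raise the arm and bring the wrist camera over.

```bash
python3 -m jog '[1,0,0,0.05,0,0,0, 1,0,0,0.05,0,0,0, 1,0,0,0.05,0,0,0, 1,0,0,0.05,0,0,0, 1,0.02,-0.04,0,0,0,0, 1,0.02,-0.04,0,0,0,0, 1,0.02,-0.04,0,0,0,0, 1,0.02,-0.04,0,0,0,0, 1,0.02,-0.04,0,0,0,0, 1,0.02,-0.04,0,0,0,0, 1,0.02,-0.04,0,0,0,0, 1,0.02,-0.04,0,0,0,0, 1,0.02,-0.04,0,0,0,0, 1,0.02,-0.04,0,0,0,0, 1,0.02,-0.04,0,0,0,0, 1,0.02,-0.04,0,0,0,0, 1,0.02,-0.02,0,0,0,0, 1,0,0,0,0,0,0]'
python3 - <<'E'
from h import *
np.set_printoptions(precision=4,suppress=True)
s=ctrl.read_state(); print(s['joint_positions'],R.from_rotvec(s['orientation']).as_matrix())
i=save('wrist','w1.png'); c=cam('wrist'); print(c[0])
for t in ['cover_hinge','collar','slot_disc','cam_tip','photometer']:
    for x in ctrl.spot_point('wrist',t)[:2]: print(t,np.round(x['pixel'],1),round(x['confidence'],2))
E
```

```text
time_s: 3.0
eef_pos: [0.452, -0.0133, 0.4005]
orientation: [-0.587, -3.084, 0.001]
force: [-0.9, 0.0, 0.1]
opening: -0.0
grip_force: 0.0
[-0.111  -0.0927  1.1477 -0.0003  2.0893 -1.306 ] [[-0.9302  0.3671 -0.0026]
 [ 0.3671  0.9302  0.    ]
 [ 0.0024 -0.0009 -1.    ]]
{'fovy': 62.61593791815494, 'cx': 258.16336850798007, 'cy': 193.9275561225892, 'mount': array([[ 0.001 ,  0.948 ,  0.3183,  0.0816],
       [ 1.    , -0.0011,  0.0003, -0.0008],
       [ 0.0007,  0.3183, -0.948 , -0.1728],
       [ 0.    ,  0.    ,  0.    ,  1.    ]])}
cover_hinge [387.4 196.8] 0.35
photometer [269.  193.5] 0.62
```

View pics/w1.png

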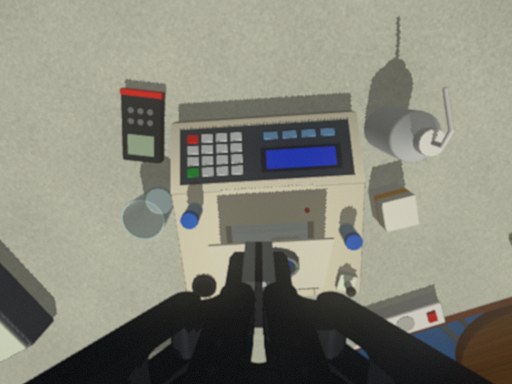

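The wrist picture shows the photometer with display at (300,158), keys at (215,155), cells at (190,220) and (353,241), and the disc at (292,262) half hidden by the fingers. Next: fit the photometer pose and cover angle to the outlines.

```bash
cat > fit.py <<'E'
from h import *
from scipy.optimize import minimize
np.set_printoptions(precision=4,suppress=True)
def Tp(p,P):
    c,s=np.cos(p[2]),np.sin(p[2]); return np.array([[c,-s,0],[s,c,0],[0,0,1]])@np.array(P)+[p[0],p[1],0]
def body(): return [(x,y,z) for y in(-.15,.15) for x,z in((-.15,0),(-.15,.05),(-.05,.11),(.15,.11),(.15,0))]
def cov(a):
    u=np.array([-np.cos(a),0,np.sin(a)]); n=np.array([np.sin(a),0,np.cos(a)]); H=np.array([.13,0,.11])
    return H,u,n
def hull(c,p,pts):
    q=np.array([proj(c,Tp(p,P)) for P in pts],np.float32); m=np.zeros((384*4,512*4),np.uint8)
    cv2.fillPoly(m,[np.round(cv2.convexHull(q)[:,0]*4).astype(int)],1); return cv2.resize(m.astype(np.float32),(512,384),interpolation=cv2.INTER_AREA)
def iou(a,b): return np.minimum(a,b).sum()/np.maximum(a,b).sum()
E
python3 - <<'E'
from fit import *
C={n:cam(n) for n in('scene','top','wrist')}
M={};K={}
for n in C:
    if n!='wrist': ctrl.snapshot(n)
    for t,D in(('photometer',M),('cover',K),):
        L=ctrl.outline_of(n,t); 
        if not L: print(n,t,'none'); continue
        m=L[0]['pixels'].astype(np.uint8); print(n,t,m.sum(),L[0]['confidence'])
        h=cv2.convexHull(np.argwhere(m)[:,::-1].astype(np.int32)); f=np.zeros_like(m); cv2.fillPoly(f,[h],1); D[n]=f.astype(np.float32)
np.savez('m.npz',**{'M'+k:v for k,v in M.items()},**{'K'+k:v for k,v in K.items()})
for sel in(['scene'],['top'],['scene','top']):
    f=lambda p:-sum(iou(hull(C[n],p,body()),M[n]) for n in sel)
    r=minimize(f,[.55,-.035,-.28],method='Nelder-Mead',options=dict(initial_simplex=[[.55,-.035,-.28],[.57,-.035,-.28],[.55,-.015,-.28],[.55,-.035,-.2]]))
    print(sel,r.x,r.fun,'hinge',Tp(r.x,[.13,0,.11]))
p=r.x
def cp(a):
    H,u,n=cov(a); return [H+u*l+np.array([0,y,0])+n*z for l in(0,.15) for y in(-.085,.085) for z in(-.002,.005)]
for n in K:
    aa=np.arange(.2,.9,.02); v=[iou(hull(C[n],p,cp(a)),K[n]) for a in aa]; print(n,'angle',aa[np.argmax(v)],max(v))
for a in(.4,.5,.6,.7):
    H,u,n=cov(a); print(a,[(k,proj(C[k],Tp(p,H+u*.1+n*.019)),proj(C[k],Tp(p,H+u*.1+n*.007))) for k in C])
# overlays
I=ctrl.snapshot('top')[:,:,::-1].copy()[60:260,190:420]; I=cv2.resize(I,None,fx=3,fy=3,interpolation=3)
def dr(P,col):
    q=proj(C['top'],Tp(p,P)); q=(q-[190,60])*3; cv2.circle(I,tuple(np.round(q).astype(int)),3,col,-1)
for P in body(): dr(P,(0,0,255))
for P in cp(.55): dr(P,(0,255,0))
cv2.imwrite('pics/ov.png',I[:600,:])
E
```

```text
scene photometer 19453 0.92
scene cover 1388 0.67
top photometer none
top cover none
wrist photometer 29325 0.9
wrist cover 2820 0.61
['scene'] [ 0.5616 -0.0379 -0.312 ] -0.9895159602165222 hinge [ 0.6853 -0.0778  0.11  ]Traceback (most recent call last):
  File "<stdin>", line 14, in <module>
    res = _minimize_neldermead(fun, x0, args, callback, bounds=bounds,
                               **options)
    fsim[k] = func(sim[k])
              ~~~~^^^^^^^^
    fx = function(np.copy(x), *(wrapper_args + args))
  File "<stdin>", line 13, in <lambda>
  File "<stdin>", line 13, in <genexpr>
KeyError: 'top'
```

Run:
```python
from fit import *
C={n:cam(n) for n in('scene','top','wrist')}
z=np.load('m.npz')
def f(p,sel):
    v=0
    for n in sel:
        k=slice(0,230) if n=='wrist' else slice(0,384); v-=iou(hull(C[n],p,body())[k],z['M'+n][k])
    return v
s0=[[.56,-.038,-.31],[.57,-.038,-.31],[.56,-.028,-.31],[.56,-.038,-.28]]
for sel in(['scene'],['wrist'],['scene','wrist']):
    r=minimize(f,s0[0],args=(sel,),method='Nelder-Mead',options=dict(initial_simplex=s0)); print(sel,r.x,r.fun,Tp(r.x,[.13,0,.11]))
p=r.x; np.save('p.npy',p)
def cp(a):
    H,u,n=cov(a); return [H+u*l+np.array([0,y,0])+n*z for l in(0,.15) for y in(-.085,.085) for z in(-.002,.005)]
obs={'scene':[(273.8,222.3),(272.9,226.1),(252.1,234.6)],'top':[(306.6,128.5),(300.1,131.5),(323.9,145.4)]}
print('obs',obs)
for a in(.4,.5,.6,.7):
    H,u,n=cov(a); print(a,[(k,proj(C[k],Tp(p,H+u*.1+n*.019)),proj(C[k],Tp(p,H+u*.1+n*.007))) for k in('scene','top')])
out=[]
for fn,n,(x0,y0) in(('top0','top',(205,65)),('w1','wrist',(165,95)),('scene0','scene',(155,155))):
    I=cv2.imread(f'pics/{fn}.png')[y0:y0+200,x0:x0+200]; I=cv2.resize(I,None,fx=3,fy=3,interpolation=3)
    def dr(P,col): cv2.circle(I,tuple(np.round((proj(C[n],Tp(p,P))-[x0,y0]+.5)*3).astype(int)),3,col,-1)
    for P in body(): dr(P,(0,0,255))
    for P in cp(.55): dr(P,(0,255,0))
    out.append(I[:, :])
cv2.imwrite('pics/ov.png',cv2.resize(np.hstack([out[0],out[2]]),(800,400),interpolation=cv2.INTER_AREA)); cv2.imwrite('pics/ovw.png',out[1])
```

```text
['scene'] [ 0.5615 -0.0379 -0.3123] -0.9895159602165222 [ 0.6852 -0.0779  0.11  ]
['wrist'] [ 0.5613 -0.0348 -0.3089] -0.9900369048118591 [ 0.6851 -0.0743  0.11  ]
['scene', 'wrist'] [ 0.5614 -0.0368 -0.3133] -1.973778486251831 [ 0.685  -0.0769  0.11  ]
obs {'scene': [(273.8, 222.3), (272.9, 226.1), (252.1, 234.6)], 'top': [(306.6, 128.5), (300.1, 131.5), (323.9, 145.4)]}
0.4 [('scene', array([270.08  , 224.1625]), array([268.3994, 225.3486])), ('top', array([303.398 , 131.8956]), array([301.9863, 135.6068]))]
0.5 [('scene', array([272.2497, 224.1968]), array([270.161 , 224.8783])), ('top', array([304.8618, 127.7523]), array([303.287 , 132.0419]))]
0.6 [('scene', array([274.7332, 224.687 ]), array([272.2451, 224.8404])), ('top', array([306.4307, 123.2054]), array([304.7077, 128.037 ]))]
0.7 [('scene', array([277.513 , 225.6423]), array([274.6398, 225.2491])), ('top', array([308.0869, 118.3037]), array([306.2342, 123.6295]))]
```

View pics/ov.png

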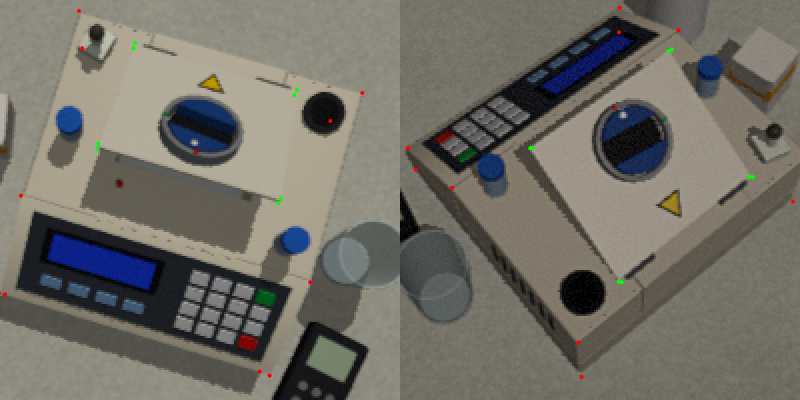

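The overlay fits: body corners (red) and cover corners at 0.53 rad (green) land on the edges. The white dot on the disc points to the front and the slot runs along photometer y. I'll push the cover down at photometer (0.024, -0.062).

```bash
python3 -m jog '[1,0.038,-0.03,0,0,0,0.2, 1,0.038,-0.03,0,0,0,0.2, 1,0.037,-0.03,0,0,0,0, 1,0,0,-0.05,0,0,0, 1,0,0,-0.05,0,0,0, 1,0,0,-0.05,0,0,0, 1,0,0,-0.04,0,0,0, 1,0,0,0,0,0,0]'
python3 -m jog '[1,0,0,-0.015,0,0,0, 1,0,0,-0.015,0,0,0, 1,0,0,-0.015,0,0,0, 1,0,0,-0.015,0,0,0, 1,0,0,-0.015,0,0,0, 1,0,0,-0.01,0,0,0, 1,0,0,-0.005,0,0,0, 1,0,0,-0.003,0,0,0, 1,0,0,0,0,0,0, 1,0,0,0,0,0,0]'
```

```text
time_s: 4.5
eef_pos: [0.5608, -0.1002, 0.2048]
orientation: [-0.492, -3.09, -0.002]
force: [-0.5, -0.5, -0.8]
opening: -0.005
grip_force: 0.0
time_s: 5.5
eef_pos: [0.564, -0.1009, 0.1195]
orientation: [0.494, 3.102, 0.0]
force: [-0.3, 0.3, -0.7]
opening: -0.0
grip_force: 0.0
```

```bash
python3 -m jog '[1,0,0,-0.002,0,0,0, 1,0,0,-0.002,0,0,0, 1,0,0,-0.001,0,0,0, 1,0,0,0,0,0,0, 1,0,0,0,0,0,0]'
python3 - <<'E'
from h import *
i=save('scene','s2.png'); cv2.imwrite('pics/s2c.png',cv2.resize(i[140:340,140:380,::-1],None,fx=3,fy=3,interpolation=3))
E
```

```text
time_s: 6.0
eef_pos: [0.5637, -0.1008, 0.1139]
orientation: [-0.494, -3.102, -0.0]
force: [0.3, -0.1, -0.3]
opening: 0.002
grip_force: 0.0
```

View pics/s2c.png

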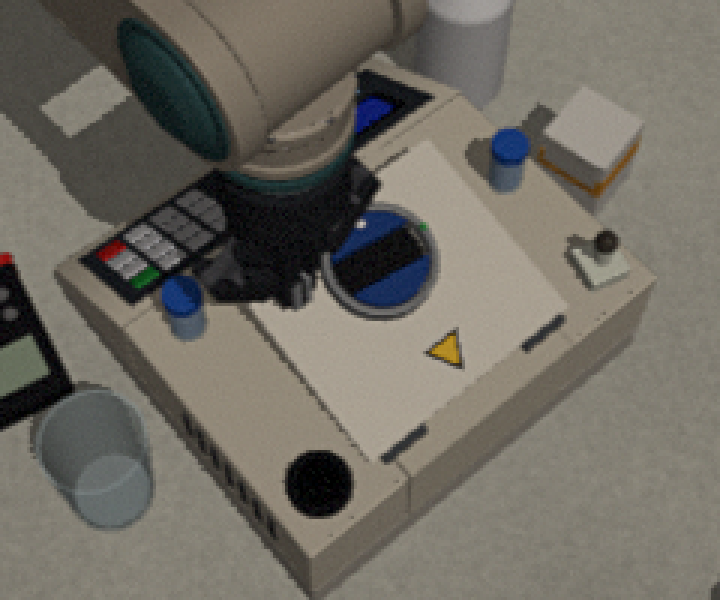

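The cover is down or nearly so, with the fingertips on its right part at (300,290) in the crop and the disc at (380,260). The cells and lamp are still standing. I'll press a little more to check for contact force.

```bash
python3 -m jog '[1,0,0,-0.002,0,0,0, 1,0,0,0,0,0,0, 1,0,0,0,0,0,0]'; python3 -m jog '[1,0,0,-0.002,0,0,0, 1,0,0,0,0,0,0, 1,0,0,0,0,0,0]'
```

```text
time_s: 6.35
eef_pos: [0.5637, -0.1008, 0.1119]
orientation: [-0.494, -3.102, -0.0]
force: [0.7, 0.2, -0.3]
opening: -0.001
grip_force: 0.0
time_s: 6.65
eef_pos: [0.5637, -0.1008, 0.1099]
orientation: [-0.494, -3.102, -0.0]
force: [-0.3, 0.7, 0.4]
opening: 0.001
grip_force: 0.0
```

Run:
```python
from fit import *
p=np.load('p.npy'); c=cam('scene'); s=ctrl.read_state(); print(s['eef_pos'],s['force'],s['moment'],s['tau'],s['opening'])
f=lambda P:np.round((proj(c,P)-[140,140])*3)
print('tcp',f(s['eef_pos']),'plate top pts',[f(Tp(p,[x,y,.115])) for x,y in((-.02,-.085),(-.02,.085),(.13,-.085),(.13,.085),(.022,-.06))],'collar',f(Tp(p,[.03,0,.129])))
i=save('scene','s3.png'); w=save('wrist','w3.png')
a=cv2.resize(i[170:290,180:300,::-1],(400,400),interpolation=3); b=cv2.resize(w[150:350,160:360,::-1],(400,400),interpolation=3)
cv2.imwrite('pics/c3.png',np.hstack([a,b]))
```

```text
[ 0.5637 -0.1008  0.1099] [-0.2544  0.7454  0.3909] [-0.0138  0.0169 -0.0256] [  0.0031 -44.2882 -34.9561   0.0023  -0.0087   0.0001] 0.0011501364500275913
tcp [296. 322.] plate top pts [array([227., 296.]), array([421., 159.]), array([373., 463.]), array([570., 305.]), array([296., 318.])] collar [374. 265.]
```

View pics/c3.png

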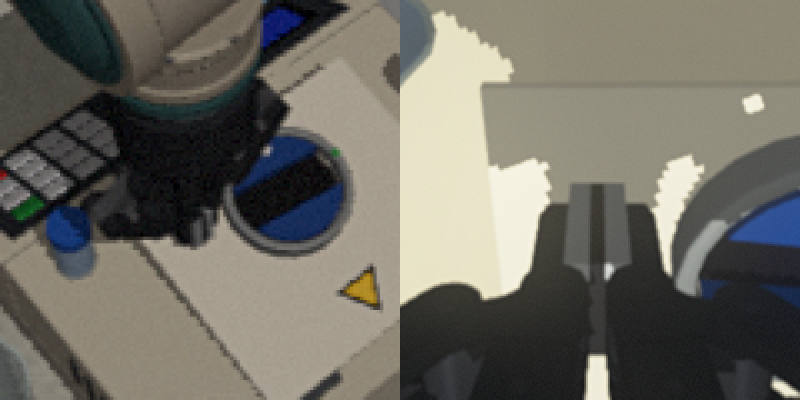

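The left crop shows the fingertips still above the plate and the cover about 0.13 rad open. The visible tips sit roughly 15–20 mm short of the nominal TCP. I'll keep lowering gently and track the cover by the collar spot.

```bash
cat > ang.py <<'E'
from fit import *
from scipy.optimize import minimize_scalar
p=np.load('p.npy')
def look():
    c=cam('scene'); ctrl.snapshot('scene')
    o={}
    for t,h in(('collar',.019),('slot_disc',.007)):
        L=ctrl.spot_point('scene',t)
        if not L: continue
        q=np.array(L[0]['pixel'])
        def e(a):
            H,u,n=cov(a); return np.linalg.norm(proj(c,Tp(p,H+u*.1+n*h))-q)
        r=minimize_scalar(e,bounds=(-.3,.8),method='bounded'); o[t]=(q.round(1),round(r.x,3),round(r.fun,2),round(L[0]['confidence'],2))
    return o
E
python3 -c "from ang import *; print(look())"
python3 -m jog '[1,0,0,-0.003,0,0,0, 1,0,0,-0.003,0,0,0, 1,0,0,0,0,0,0]'
python3 -c "from ang import *; print(look())"
python3 -m jog '[1,0,0,-0.002,0,0,0, 1,0,0,-0.002,0,0,0, 1,0,0,0,0,0,0]'
python3 -c "from ang import *; print(look(),proj(cam('scene'),Tp(p,[.03,0,.129])),proj(cam('scene'),Tp(p,[.03,0,.117])))"
```

```text
{'slot_disc': (array([266. , 227.8]), np.float64(0.19), np.float64(0.26), 0.61)}
time_s: 7.2
eef_pos: [0.5635, -0.1008, 0.1034]
orientation: [-0.494, -3.102, -0.0]
force: [0.5, -0.3, 0.1]
opening: -0.003
grip_force: 0.0
{'collar': (array([263.4, 224.4]), np.float64(0.123), np.float64(3.07), 0.6), 'slot_disc': (array([266.3, 231. ]), np.float64(0.019), np.float64(1.59), 0.6)}
time_s: 7.65
eef_pos: [0.5636, -0.1008, 0.0997]
orientation: [-0.494, -3.102, -0.0]
force: [-0.8, -1.0, 0.5]
opening: 0.0
grip_force: 0.0
{'collar': (array([264. , 225.7]), np.float64(0.094), np.float64(1.81), 0.73), 'slot_disc': (array([264.4, 230.6]), np.float64(0.023), np.float64(0.35), 0.93)} [264.7272 228.2471] [264.6745 231.1463]
```

```bash
python3 -m jog '[1,0,0,-0.002,0,0,0, 1,0,0,0,0,0,0]' | sed -n '2p;4p'
python3 -m jog '[1,0,0,-0.002,0,0,0, 1,0,0,0,0,0,0]'| sed -n '2p;4p'
python3 - <<'E'
from h import *
i=save('scene','s4.png'); w=save('wrist','w4.png')
a=cv2.resize(i[170:290,180:300,::-1],(400,400),interpolation=3); b=cv2.resize(w[150:350,160:360,::-1],(400,400),interpolation=3)
cv2.imwrite('pics/c4.png',np.hstack([a,b]))
E
```

```text
eef_pos: [0.5637, -0.1008, 0.0978]
force: [0.3, -0.2, -0.0]
eef_pos: [0.5637, -0.1008, 0.0957]
force: [1.2, -0.1, 0.3]
```

View pics/c4.png

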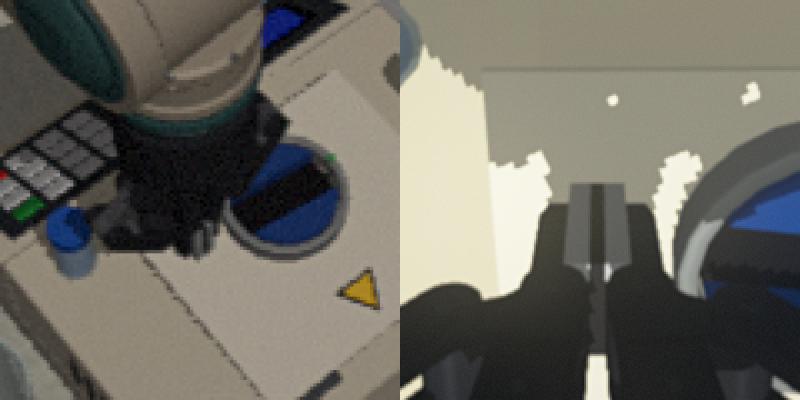

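The cover follows the fingers: its front edge moved from row 85 to 70 in the wrist crop. I'll keep going down.

```bash
for k in 1; do python3 -m jog '[1,0,0,-0.002,0,0,0, 1,0,0,0,0,0,0]' | sed -n '2p;4p'
python3 -m jog '[1,0,0,-0.002,0,0,0, 1,0,0,0,0,0,0]'| sed -n '2p;4p'
python3 -m jog '[1,0,0,-0.002,0,0,0]'| sed -n '2p;4p'; done; python3 -c "from ang import *; print(look())"
```

```text
eef_pos: [0.5637, -0.1008, 0.0938]
force: [0.3, 0.9, 0.6]
eef_pos: [0.5637, -0.1008, 0.0918]
force: [-0.7, -0.9, 0.6]
eef_pos: [0.5638, -0.1009, 0.0902]
force: [-1.3, -0.8, 1.1]
{'collar': (array([265.3, 227.3]), np.float64(0.06), np.float64(0.13), 0.85), 'slot_disc': (array([265.7, 233.8]), np.float64(-0.116), np.float64(1.12), 0.86)}
```

```bash
python3 -m jog '[1,0,0,-0.002,0,0,0, 1,0,0,0,0,0,0]' | sed -n '2p;4p'
python3 -m jog '[1,0,0,-0.002,0,0,0, 1,0,0,0,0,0,0]'| sed -n '2p;4p'
python3 - <<'E'
from h import *
i=save('scene','s5.png'); w=save('wrist','w5.png'); t=save('top','t5.png')
a=cv2.resize(i[170:290,180:300,::-1],(400,400),interpolation=3); b=cv2.resize(w[:,60:444,::-1],(400,400),interpolation=3)
cv2.imwrite('pics/c5.png',np.hstack([a,b]))
c=cam('wrist'); s=ctrl.read_state(); print(proj(c,s['eef_pos']),s['time_s'],s['eef_pos'])
E
python3 -c "from ang import *; print(look())"
```

```text
eef_pos: [0.5637, -0.1008, 0.0884]
force: [-1.8, 0.7, 3.3]
eef_pos: [0.5636, -0.1008, 0.0865]
force: [-2.8, 0.3, 5.7]
[259.55268073 231.10764405] 9.5 [ 0.56355923 -0.10077288  0.08643201]
{'collar': (array([265.3, 226.8]), np.float64(0.084), np.float64(0.12), 0.82), 'slot_disc': (array([265.9, 232.4]), np.float64(-0.054), np.float64(1.32), 0.94)}
```

View pics/c5.png

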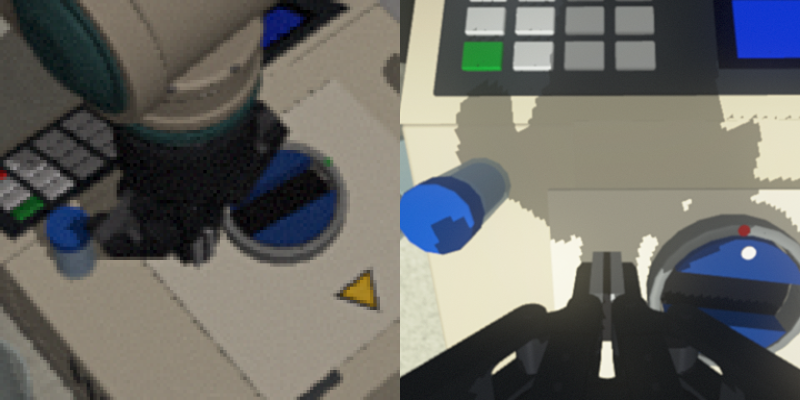

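The force is now 5.7 N and the plunger is being pressed, so the cover is within a few mm of flush. The tips are about 30 mm above the nominal TCP. The slot is slightly clockwise, with the white dot at (748,252) just beside the red one at (744,230). I'll lift straight up and measure the slot.

```bash
python3 -m jog '[1,0,0,-0.001,0,0,0, 1,0,0,0,0,0,0, 1,0,0,0.02,0,0,0, 1,0,0,0.03,0,0,0, 1,0,0,0.03,0,0,0, 1,0.02,-0.01,0.03,0,0,0, 1,0,0,0,0,0,0, 1,0,0,0,0,0,0]'
python3 - <<'E'
from fit import *
p=np.load('p.npy'); w=save('wrist','w6.png'); c=cam('wrist'); s=ctrl.read_state(); print(s['eef_pos'],s['joint_positions'])
for n in('wrist','scene','top'):
    if n!='wrist': save(n,n+'6.png')
    cc=cam(n)
    for t,z in(('collar',.131),('slot_disc',.120),('cover_hinge',.11)):
        for x in ctrl.spot_point(n,t)[:1]: print(n,t,np.round(x['pixel'],1),round(x['confidence'],2),atz(ray(cc,x['pixel']),z))
print('model axis',Tp(p,[.03,0,.117]),'cells',[ [np.round(x['pixel']) for x in ctrl.recognise('wrist','cell_b')]])
# rectified view of the disc plane z=.131, photometer frame, 4 px/mm, 100 mm window centred on the axis; up=+x'
N=400; g=np.float32([[0,0],[N,0],[N,N],[0,N]])
q=np.float32([proj(c,Tp(p,[.03+.05*a,.05*b,.131])) for a,b in((1,1),(1,-1),(-1,-1),(-1,1))])
cv2.imwrite('pics/r6.png',np.hstack([cv2.warpPerspective(w,cv2.getPerspectiveTransform(q,g),(N,N)),cv2.resize(w,(N,N*3//4))[:, :].repeat(1,0) if 0 else cv2.copyMakeBorder(cv2.resize(w,(400,300)),0,100,0,0,0)])[:,:,::-1])
E
```

```text
time_s: 10.45
eef_pos: [0.5839, -0.1109, 0.1948]
orientation: [0.495, 3.102, 0.0]
force: [-0.0, 0.6, -0.4]
opening: 0.002
grip_force: 0.0
[ 0.5832 -0.1107  0.1936] [-0.2498  0.251   1.1977  0.0001  1.695  -1.5046]
wrist collar [339.1 180.6] 0.66 [ 0.5895 -0.0476  0.131 ]
wrist slot_disc [336.5 180.8] 0.61 [ 0.5929 -0.0479  0.12  ]
wrist cover_hinge [334.9 179.9] 0.61 [ 0.5953 -0.0474  0.11  ]
scene collar [264.3 222.3] 0.94 [ 0.5826 -0.036   0.131 ]
scene slot_disc [265.3 231.3] 0.56 [ 0.592  -0.0471  0.12  ]
scene cover_hinge [296.1 264.5] 0.87 [ 0.6779 -0.0722  0.11  ]
top collar [301.9 145. ] 0.91 [ 0.5869 -0.0517  0.131 ]
top slot_disc [301.7 145.1] 0.87 [ 0.589  -0.0527  0.12  ]
top cover_hinge [309.5  97.8] 0.73 [ 0.6883 -0.0728  0.11  ]
model axis [ 0.5899 -0.0461  0.117 ] cells [[array([180., 113.]), array([492., 175.])]]
```

View pics/r6.png

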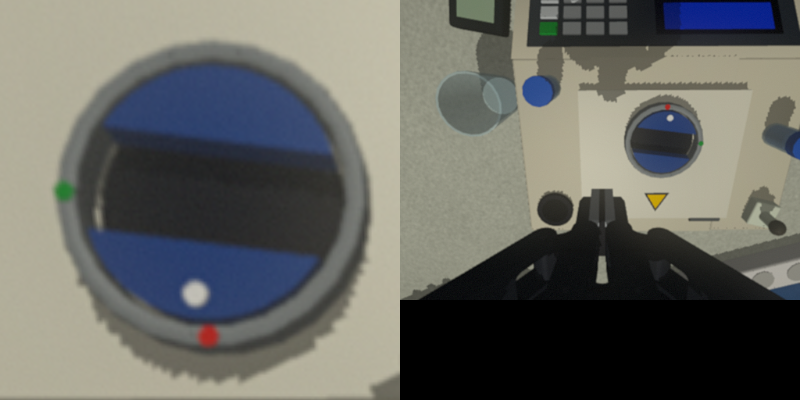

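The rectified crop shows the collar centred at (215,196) and the slot about 7° clockwise, with the white dot at (196,293) near the red one at (208,336). The axis is near world (0.590, -0.050) and the slot direction is about 65°. I'll hover just above the slot.

```bash
python3 -m jog '[1,0.003,0.03,0,0,0,-0.9, 1,0.003,0.031,0,0,0,0, 1,0,0,-0.03,0,0,0, 1,0,0,-0.03,0,0,0, 1,0,0,-0.018,0,0,0, 1,0,0,-0.01,0,0,0, 1,0,0,0,0,0,0, 1,0,0,0,0,0,0]'
python3 - <<'E'
from fit import *
p=np.load('p.npy'); w=save('wrist','w7.png'); c=cam('wrist'); s=ctrl.read_state(); print(s['eef_pos'])
i=save('scene','s7.png'); 
a=cv2.resize(i[170:290,205:325,::-1],(400,400),interpolation=3); b=cv2.resize(w[150:350,160:360,::-1],(400,400),interpolation=3)
cv2.imwrite('pics/c7.png',np.hstack([a,b]))
E
```

```text
time_s: 11.9
eef_pos: [0.5903, -0.05, 0.1082]
orientation: [0.688, 3.064, 0.0]
force: [-0.4, -0.2, 0.5]
opening: -0.004
grip_force: 0.0
[ 0.5905 -0.05    0.1087]
```

View pics/c7.png

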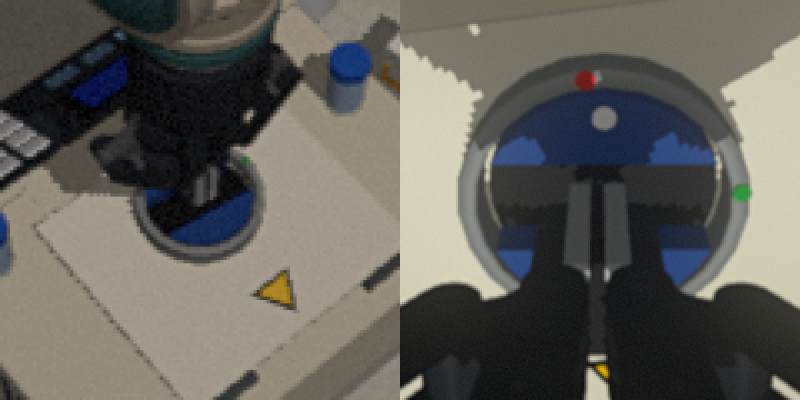

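The tool is now aligned with the slot. Crop rows 165–248 span its width and the fingertip centre lies on the slot's centre line within 0.5 mm, about 2 mm off along the slot. I'll correct that and go in.

```bash
python3 -m jog '[1,0.001,0.002,0,0,0,0, 1,0,0,-0.006,0,0,0, 1,0,0,0,0,0,0, 1,0,0,0,0,0,0]'|sed -n '2p;4p'; python3 -m jog '[1,0,0,-0.004,0,0,0, 1,0,0,0,0,0,0]'|sed -n '2p;4p'; python3 -m jog '[1,0,0,-0.003,0,0,0, 1,0,0,0,0,0,0]'|sed -n '2p;4p'; python3 -m jog '[1,0,0,-0.002,0,0,0, 1,0,0,0,0,0,0]'|sed -n '2p;4p'
```

```text
eef_pos: [0.5905, -0.0478, 0.1007]
force: [0.4, 0.1, 0.4]
eef_pos: [0.5904, -0.0478, 0.0963]
force: [0.7, -0.4, -0.3]
eef_pos: [0.5905, -0.0478, 0.0935]
force: [0.0, 0.9, -0.0]
eef_pos: [0.5907, -0.0478, 0.0918]
force: [-0.9, 0.3, -0.0]
```

```bash
for i in 1; do python3 -m jog '[1,0,0,-0.002,0,0,0, 1,0,0,0,0,0,0]'|sed -n '2p;4p'; python3 -m jog '[1,0,0,-0.002,0,0,0, 1,0,0,0,0,0,0]'|sed -n '2p;4p'; python3 -m jog '[1,0,0,-0.002,0,0,0, 1,0,0,0,0,0,0]'|sed -n '1,2p;4p'; done
```

```text
eef_pos: [0.5908, -0.0478, 0.0906]
force: [-2.1, 0.8, 3.9]
eef_pos: [0.5906, -0.0478, 0.0887]
force: [-3.0, 0.9, 5.6]
time_s: 13.6
eef_pos: [0.5907, -0.0478, 0.0876]
force: [-6.4, -0.0, 10.5]
```

```bash
python3 -m jog '[1,0,0,-0.001,0,0,0, 1,0,0,0,0,0,0]'|sed -n '2p;4p'; python3 -m jog '[1,0,0,-0.001,0,0,0, 1,0,0,0,0,0,0]'|sed -n '2p;4p'; python3 -c "from ang import *; print(look())"
```

```text
eef_pos: [0.5908, -0.0478, 0.0875]
force: [-8.8, 0.8, 14.7]
eef_pos: [0.5908, -0.0478, 0.0874]
force: [-12.0, 1.9, 18.9]
{'collar': (array([264.7, 223.6]), np.float64(0.18), np.float64(2.68), 0.62), 'slot_disc': (array([262.4, 230.4]), np.float64(0.018), np.float64(2.36), 0.77)}
```

```bash
python3 -m jog '[1,-0.001,0,0,0,0,-0.5, 1,0,0.001,0,0,0,-0.5, 1,0,0,0,0,0,-0.5, 1,0,0,0,0,0,-0.5, 1,0,0.001,0,0,0,-0.5, 1,0,0,0,0,0,0]'
python3 -c "
from h import *
s=ctrl.read_state(); print(s['moment'],np.degrees(R.from_rotvec(s['orientation']).as_matrix()[:2,1]@[1,0]))"
```

```text
time_s: 14.75
eef_pos: [0.5915, -0.0474, 0.0875]
orientation: [1.211, 2.891, -0.001]
force: [-2.5, -4.7, 14.2]
opening: -0.0
grip_force: 6.9
[-0.71809112  0.43022618 -0.00335006] 40.836727349446825
```

```bash
python3 -m jog '[1,0,0,-0.001,0,0,-0.6, 1,0.001,0,0,0,0,-0.6, 1,0,0,0,0,0,-0.6, 1,0,0,0,0,0,-0.6, 1,0.001,0,0,0,0,-0.6, 1,0,0,0,0,0,0]' | sed -n '1,4p;6p'
python3 -c "
from h import *
s=ctrl.read_state(); print(s['moment'])"
```

```text
time_s: 15.35
eef_pos: [0.592, -0.0476, 0.0874]
orientation: [1.788, 2.578, -0.002]
force: [-12.6, -5.2, 22.1]
grip_force: 11.3
[-0.75414766  2.2850919  -0.04046268]
```

```bash
python3 -m jog '[1,-0.001,0,0,0,0,-0.6, 1,0,0,0,0,0,-0.6, 1,0,0,0,0,0,-0.6, 1,0,0,0,0,0,-0.6, 1,0,0,0,0,0,-0.6, 1,0,0,0,0,0,0]' | sed -n '1,4p;6p'
python3 -c "
from h import *
s=ctrl.read_state(); print(s['moment'])"
```

```text
time_s: 15.95
eef_pos: [0.5923, -0.048, 0.0874]
orientation: [2.283, 2.148, 0.002]
force: [-7.1, -5.7, 18.5]
grip_force: 9.5
[-1.0250354   1.13622795 -0.03254195]
```

```bash
python3 -m jog '[1,0,0,0,0,0,-0.6, 1,0,0,0,0,0,-0.6, 1,0,0,0,0,0,-0.6, 1,0,0,0,0,0,-0.6, 1,0,0,0,0,0,0]' | sed -n '1,4p;6p'
python3 - <<'E'
from h import *
s=ctrl.read_state(); print(s['moment'],s['joint_positions'][5])
w=save('wrist','w8.png').astype(int); i=save('scene','s8.png').astype(int)
for nm,m in(('w',w),):
    hsv=cv2.cvtColor(m.astype(np.uint8),cv2.COLOR_RGB2HSV)
    for k,lo,hi in(('green',(45,100,50),(75,255,255)),('red',(0,150,70),(8,255,255)),('white',(0,0,150),(180,30,255))):
        q=cv2.inRange(hsv,lo,hi); n,_,st,ce=cv2.connectedComponentsWithStats(q)
        print(nm,k,[(st[j,4],ce[j].round()) for j in range(1,n) if 15<st[j,4]<300][:8])
E
```

```text
time_s: 16.45
eef_pos: [0.5925, -0.0481, 0.0874]
orientation: [2.61, 1.737, 0.004]
force: [-5.4, -6.6, 17.5]
grip_force: 9.1
[-1.17894008  0.89784737 -0.01177743] 0.25530458100425557
w green [(np.int32(97), array([249., 201.]))]
w red [(np.int32(70), array([180., 278.])), (np.int32(51), array([ 50., 364.]))]
w white [(np.int32(43), array([505., 207.])), (np.int32(119), array([249., 223.])), (np.int32(20), array([504., 234.])), (np.int32(17), array([  9., 264.])), (np.int32(17), array([  4., 270.])), (np.int32(43), array([ 50., 299.])), (np.int32(50), array([ 64., 305.])), (np.int32(52), array([ 79., 313.]))]
```

The white dot (249,223) now points to the green dot (249,201), so the disc has turned with the fingers. I'll go on to the stop.

```bash
for k in 1; do python3 -m jog '[1,0,0,0,0,0,-0.5, 1,0,0,0,0,0,0]' >/dev/null;  python3 -c "
from h import *
s=ctrl.read_state(); print(s['orientation'],s['force'],s['moment'])"; python3 -m jog '[1,0,0,0,0,0,-0.4, 1,0,0,0,0,0,0]' >/dev/null;  python3 -c "
from h import *
s=ctrl.read_state(); print(s['orientation'],s['force'],s['moment'])";  done
cat > dots.py <<'E'
from fit import *
def dots():
    p=np.load('p.npy'); c=cam('wrist'); w=ctrl.snapshot('wrist'); hsv=cv2.cvtColor(w,cv2.COLOR_RGB2HSV); P={}
    for k,lo,hi in(('green',(45,100,50),(75,255,255)),('red',(0,150,70),(8,255,255)),('white',(0,0,150),(180,30,255))):
        n,_,st,ce=cv2.connectedComponentsWithStats(cv2.inRange(hsv,lo,hi))
        for j in range(1,n):
            if 15<st[j,4]<300:
                a=atz(ray(c,ce[j]),.129)-Tp(p,[.03,0,.129]); 
                if np.hypot(*a[:2])<.05: P.setdefault(k,[]).append((a[:2]*1e3).round(1))
    return P
E
python3 -c "from dots import *; print(dots())"
```

```text
[2.66814857 1.64553214 0.00620009] [-3.69287613 -5.56306884 17.38267236] [-0.94672727  0.68891655 -0.00153703]
[2.7127711  1.57141381 0.00677836] [-2.74663868 -5.12058312 18.02430734] [-0.82333406  0.62109179  0.06057711]
{'green': [array([11.9, 30.6])], 'red': [array([-34. ,   7.2])], 'white': [array([ 8.9, 20.8])]}
```

```bash
for k in 1; do python3 -m jog '[1,0,0,0,0,0,-0.5, 1,0,0,0,0,0,0]' >/dev/null;  python3 -c "
from h import *
s=ctrl.read_state(); print(s['orientation'],s['force'],s['moment'])"; python3 -m jog '[1,0,0,0,0,0,-0.5, 1,0,0,0,0,0,0]' >/dev/null;  python3 -c "
from h import *
s=ctrl.read_state(); print(s['orientation'],s['force'],s['moment'])";  done
python3 -c "from dots import *; print(dots())"
```

```text
[2.76650536 1.47531549 0.00644624] [-4.9107707  -4.30082027 17.74747176] [-0.88128613  0.83234441  0.11507113]
[2.81663271 1.37780837 0.00585849] [-5.975732   -5.87652564 18.20380493] [-0.88302127  0.90987686  0.09488765]
{'green': [array([11.9, 30.7])], 'white': [array([ 8.7, 20.8])]}
```

```bash
for k in 1; do python3 -m jog '[1,0,0,0,0,0,-0.5, 1,0,0,0,0,0,0]' >/dev/null;  python3 -c "
from h import *
s=ctrl.read_state(); print(s['orientation'],s['force'],s['moment'])"; python3 -m jog '[1,0,0,0,0,0,-0.5, 1,0,0,0,0,0,0]' >/dev/null;  python3 -c "
from h import *
s=ctrl.read_state(); print(s['orientation'],s['force'],s['moment'])";  done
python3 -c "from dots import *; print(dots())"
```

```text
[2.86310931 1.27861218 0.00585076] [-6.71681771 -5.29839374 19.64516886] [-0.91866024  1.03898479  0.06725894]
[2.90615407 1.17791918 0.00593402] [-6.18963401 -5.61505655 17.55373472] [-0.95348208  1.09865211  0.08697494]
{'green': [array([11.8, 30.8])], 'white': [array([ 8.7, 20.9])]}
```

The dots have not moved while the tool slipped 16° further: white at 71.6°, green at 72.0° about the axis. So the fastener is at its stop. I'll lift straight out and check.

```bash
python3 -m jog '[1,0,0,0.005,0,0,0, 1,0,0,0.005,0,0,0, 1,0,0,0.01,0,0,0, 1,0,0,0.02,0,0,0, 1,0,0,0.04,0,0,0, 1,0,0,0.04,0,0,0, 1,0,0,0,0,0,0, 1,0,0,0,0,0,0]'
python3 - <<'E'
from dots import *
import ang
print(dots(),ang.look())
p=np.load('p.npy'); c=cam('wrist'); w=ctrl.snapshot('wrist')
def rect(z):
    q=np.float32([proj(c,Tp(p,[.03+.05*a,.05*b,z])) for a,b in((1,1),(1,-1),(-1,-1),(-1,1))])
    return cv2.warpPerspective(w,cv2.getPerspectiveTransform(q,np.float32([[0,0],[400,0],[400,400],[0,400]])),(400,400))
hsv=cv2.cvtColor(rect(.129),cv2.COLOR_RGB2HSV)
m=cv2.inRange(hsv,(105,100,40),(130,255,255)); n,l,st,ce=cv2.connectedComponentsWithStats(m)
for j in range(1,n):
    if st[j,4]>800: print('blue',st[j,4],ce[j].round(1),cv2.minAreaRect(np.argwhere(l==j)[:,::-1].astype(np.float32)))
for k,lo,hi in(('green',(45,100,50),(75,255,255)),('red',(0,150,70),(8,255,255)),('white',(0,0,170),(180,40,255))):
    n,l,st,ce=cv2.connectedComponentsWithStats(cv2.inRange(hsv,lo,hi)); print(k,[(st[j,4],ce[j].round(1)) for j in range(1,n) if 80<st[j,4]<3000])
E
```

```text
time_s: 18.7
eef_pos: [0.5914, -0.0456, 0.2046]
orientation: [2.908, 1.185, 0.005]
force: [-0.2, 0.1, -0.6]
opening: 0.003
grip_force: 0.0
{'green': [array([11.9, 30.7])], 'red': [array([-34.3,   7.1])], 'white': [array([ 8.6, 20.8]), array([  5.7, -41.8])]} {'collar': (array([266.6, 226.2]), np.float64(0.161), np.float64(0.52), 0.88), 'slot_disc': (array([260.5, 229.8]), np.float64(0.028), np.float64(4.33), 0.71)}
blue 12052 [131.9 190.9] ((124.5, 191.0), (228.0, 77.0), 90.0)
blue 13411 [296.1 192.7] ((302.0, 192.0), (228.0, 80.0), 90.0)
green [(np.int32(267), array([ 68.4, 192.4]))]
red [(np.int32(240), array([215.6, 339.7]))]
white [(np.int32(358), array([110.1, 192.4]))]
```

```bash
python3 -c "
from workcell import ctrl
print(ctrl.sign_off())"
```

```text
the job is handed in; nothing more can be done
None
```

The job is handed in: the cover is shut and the fastener is turned to its stop (white dot on the green dot, measured about 90°). I judged the cover flush from the force and the camera measurements, not from a direct joint reading, and after the last move I did not re-check the cells and the other things standing about.

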